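# Wind the panel press shut on a birdhouse wall

## Robot

A 7-joint arm with a two-finger parallel gripper is mounted at the origin on the work surface. World frame = base frame: x ahead of the robot, y to its left, z up, the work surface at z = 0. Lengths are in m, angles in degrees, forces in N, time in s.
With the tool pointing down it reaches from about 0.425 to 0.875 m from the base axis. Payload 4.7 kg.
Tool frame: the origin (TCP) lies at the very end of the fingers, on their centre line; the grasp point (between the pads) lies 19 mm behind it; z points along the fingers, y is the line along which they close (so a half turn about z gives the same grasp; the last joint's range is limited). The gripper opens to 87 mm and grips with 3 to 60 N. Pads are 19 mm wide; open, the fingers measure 117 mm over their backs; the gripper's body (75 mm by 190 mm) begins 51 mm behind the grasp point.
Start: joints at [74.089, 18.392, -4.016, 83.108, 1.295, 78.541, -3.26], TCP at [0.187, -0.623, 0.223] pointing down, gripper open.
Joint ranges: [-163.93, 163.93], [-17.29, 119.83], [-79.2, 71.16], [3.27, 140.29], [-89.18, 269.18], [5.43, 117.66], [-154.24, 154.24]. Speed limits (degrees/s): [147.25, 147.25, 180, 180, 180, 180, 180].

## Interface

Orientations are given as [roll, pitch, yaw] about the fixed x, y, z axes, in that order (R = Rz(yaw) Ry(pitch) Rx(roll)).
In Python, from cell import telemetry, cams, env gives the robot as it stands.
- The arm moves only by the tool arm_command, never from a script. Its argument "series" is text: rows parted by semicolons, each of 5 numbers parted by spaces: the shift along the tool's x, y, z in mm, then the turn about the tool's z in rad, then the closure in counts, from 0 (fully open) to 255 (shut). A call has 1 to 20 rows; each row shifts and turns the commanded pose from where the row before left it, along the tool's axes as they then stand; what a row does not reach is not made up. A row lasts 1/12 s, in which the tool goes at most 41.7 mm and 7.16 degrees, less where a joint would pass 70% of its speed; a pose out of reach is approached as far as the arm can. A call is refused whole if a number of a shift passes 41.7 or a number of a turn 0.125, either way. A call with a gripper value outside its range is refused whole. The fingers move at their own pace and stop on an object; "squeeze" is the grip in N (left out, the last holds). Time passes only in rows, so rows that do not move let the fingers close. It gives the time, the measured TCP pose, the force, the opening and the grip force at its end, in the units of the state.
- telemetry.get_obs(): the state, without advancing time (a new reading comes with each control period).
- cams.read_camera(name): name is "side" or "top" or "wrist"; returns the picture (480x640x3 uint8, blue, green, red); there is no depth.
- cams.calibration(name): a dict with "K" (3x3 intrinsics, pixels), "origin" and "rotation" of the camera in the world; the wrist camera has in their place "hand_eye" (4x4, takes a point from camera to tool coordinates, whose origin is the TCP and whose axes are the flange's). Camera axes: x right, y down, z forward; pixel columns grow to the right and rows downward; lengths in m; the calibration is good to about 2 mm. A picture is of the moment at which its call begins: read the wrist's pose just before it. calibration takes no time and is no camera call.
- env.sign_off(): hands the job in; it is judged then, once.
The state is a dict: "time_s": time; "qpos": joint angles; "joint_velocities": joint speeds; "effort": joint torques, N m; "tool_pos": TCP position; "tool_rot": TCP orientation; "force": force on the tool from outside, world axes, zero at the start; "wrist_torque": the same for the moment, N m; "grip_width": finger opening in m; "grasp_force": force on a finger pad.
Only numpy, scipy, OpenCV 4.12 (cv2) and the standard library are available. Lean on these libraries where they do the work, as an engineer would, in place of code of your own. Each camera call takes 0.05 s, during which the arm holds its last target. There are 200 camera calls.

## Task

Clamp the poplar birdhouse wall for sanding. First slide the stone sanding block, still standing flat on the bench, out of the crank's swing; then fit the square-hubbed crank fully down on the press's square shaft and wind it clockwise (seen from above) round full circles until the jaw is tight against the poplar wall, without the crank striking the block. Leave the crank sitting on the shaft, and leave the round-hubbed crank and the copper finial cap where they are.

Things in the scene. Friction and masses are not known exactly. Their poses are not given: they have to be found in the camera images.
- press_bed (a point): Low panel press fixed to the bench; point on the bench under its shaft. x points to the jaw and poplar wall, z up. Housing 80 (x) x 70 (y) x 12 high centred here; jaw, bed, wall (130 x 150, top 20 high) and stop (30 high) lie at x 45 to 242, |y| under 85; a toggle clamp (95 high) at x 180 to 310, |y| under 20.
- shaft_seat (a point): Centre of the flat 40 mm collar on which the crank's hub comes to sit, 16 mm above the bench, on the axis of the upright square steel shaft. The shaft is 16 x 16 and rises 34 mm above this point (the top 4 mm stepped down to 10 x 10); its flats face this point's x and y, which turn with it. z up.
- shaft (a joint): Turn of the square shaft, rad; grows clockwise seen from above from 0 (jaw fully open) to 14.0, a hard stop where the jaw bears on the wall; starts between 0 and 2. It turns stiffly (0.12 N m) and stays where it is left.
- jaw (a joint): Travel of the press's dark steel jaw towards the poplar wall, m: 0 open, 0.014 tight on the wall; 1 mm per radian of the shaft.
- crank_hub (a point): Loose steel crank with the SQUARE hub: point on the hub's axis 44 mm above its underside. Hub 32 x 32 x 60 high, flats facing this point's x and y; 18 x 18 socket 38 deep in its underside. Flat arm (14 wide, 18 to 26 above the underside) along +x to an upright handle. 360 g, stands on its hub. Its swing has a radius of 89 mm.
- crank_foot (a point): Centre of the underside of the square-hubbed crank's hub (mouth of the socket); lies on shaft_seat when fully home. Axes as crank_hub.
- crank_handle (a point): Middle of the square-hubbed crank's black upright handle: 18 mm in diameter, 44 tall (28 to 72 mm above the hub's underside), 80 mm from the hub's axis.
- round_crank_hub (a point): The look-alike crank, same arm and handle but a ROUND hub 34 mm in diameter with a 12 mm round bore: it does not fit. Point on the hub's axis, 44 mm above its underside; arm along +x.
- block_mid (a point): Centre of the gray stone sanding block, 70 (x) x 55 (y) x 55 high, about 400 g, standing on the bench beside the press, inside the crank's swing (the arm passes at 34 to 42 mm above the bench). z up.
- finial_mid (a point): Centre of the copper finial cap, 42 mm in diameter, 24 high, on the bench on the other side of the press from the block; low enough for the crank to pass over.

How it is judged:
By the outcome, as a careful person would: the job done as asked, in the order asked, and still so for the second after the job is handed in, with the robot touching nothing.
It also fails if it takes over 72 s, if anything falls off the work surface, if the arm or the gripper's body presses on something with over 40 N, if the wrist force passes 120 N, or if a joint passes its speed limit or range.

## Working session

There is one attempt and no reset: what is moved stays moved. The work goes in short steps, Python scripts to look and compute and a tool call to move; the robot and the scene stay as the last step left them, time stands still between calls to the robot, and variables do not carry over. Pictures are saved under pics/ and viewed, at most 10 in all, crops included, and the job is handed in when it is done.

Besides the shell and the picture viewer there is one more tool, called after ">>>" as name(argument=value, ...) on one line, values as JSON. arm_command: Moves the arm, as the interface text tells. Its arguments: {"type":"object","properties":{"series":{"type":"string"},"squeeze":{"type":"number"}},"required":["series"]}

```bash
mkdir -p pics; ls; python3 - <<'E'
from cell import telemetry,cams,env
import cv2,numpy as np
o=telemetry.get_obs();print(o)
a=cams.read_camera("top");b=cams.read_camera("side")
cv2.imwrite("pics/top.png",a);cv2.imwrite("pics/side.png",b)
for n in("top","side","wrist"):print(n,cams.calibration(n))
E
```

```text
pics
{'time_s': 0.0, 'qpos': array([74.08869121, 18.43896757, -4.0140674 , 83.17790484,  1.29576417,
       78.54003317, -3.26170615]), 'joint_velocities': array([ 0.06635905,  0.02476373, -0.02252667, -0.07013909,  0.04688606,
       -0.05288291,  0.0296    ]), 'effort': array([ 1.28317497e-04, -4.91288102e+01, -4.03756108e-01, -3.12526596e+01,
       -6.37706439e-02,  4.37250466e-02,  1.82085482e-04]), 'tool_pos': array([ 0.18675835, -0.62199337,  0.22143605]), 'tool_rot': array([-1.79888378e+02,  7.09262883e-03,  1.67181889e+01]), 'force': array([-0.48301268, -0.24350835, -0.46532043]), 'wrist_torque': array([-0.05774244, -0.02001246, -0.00842493]), 'grasp_force': 0.0, 'grip_width': 0.08671735056779113}
top {'K': array([[540.81124916,   0.        , 316.65546055],
       [  0.        , 540.81124916, 241.34650507],
       [  0.        ,   0.        ,   1.        ]]), 'origin': array([ 0.32126962, -0.01347938,  0.99381648]), 'rotation': array([-1.65867383e+02,  7.60701613e-02, -9.45753940e+01])}
side {'K': array([[598.20529845,   0.        , 318.90511713],
       [  0.        , 598.20529845, 246.20888535],
       [  0.        ,   0.        ,   1.        ]]), 'origin': array([0.06147013, 0.48639256, 0.86837698]), 'rotation': array([-1.39081103e+02,  6.48911752e-02, -1.38469493e+02])}
wrist {'K': array([[380.07459412,   0.        , 319.41044916],
       [  0.        , 380.07459412, 230.87229168],
       [  0.        ,   0.        ,   1.        ]]), 'hand_eye': array([[ 1.30693958e-04, -9.56776591e-01, -2.90823896e-01,
         8.05768000e-02],
       [ 9.99999699e-01,  3.47585536e-04, -6.94123793e-04,
        -1.15778109e-03],
       [ 7.65207576e-04, -2.90823717e-01,  9.56776348e-01,
        -1.61715848e-01],
       [ 0.00000000e+00,  0.00000000e+00,  0.00000000e+00,
         1.00000000e+00]])}
```

View pics/top.png

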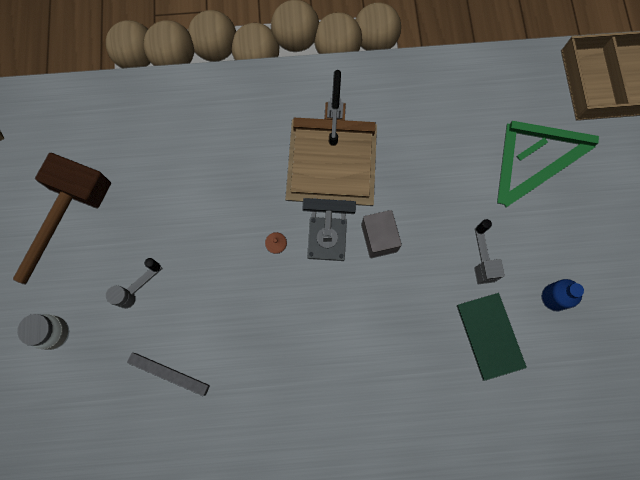

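View pics/side.png

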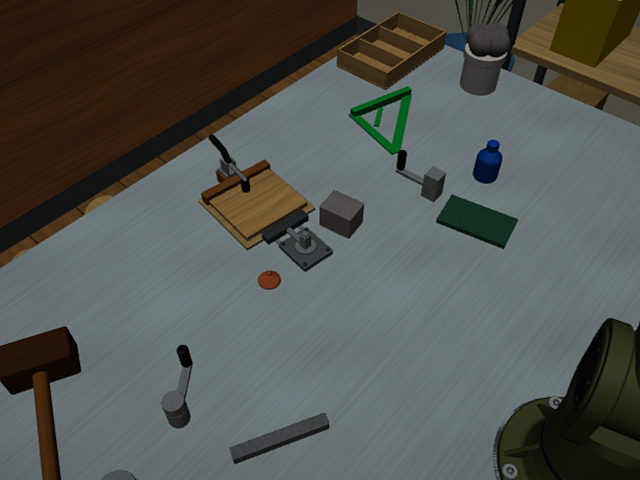

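The top view shows the press shaft at about (327,238), the block at (381,233), the square crank's hub at (490,270) with its handle at (484,226), the finial at (276,243) and the round crank at (118,296). The side view agrees: shaft (303,240), block (342,213), square crank hub (433,183).

```bash
cat > h.py <<'E'
import numpy as np,cv2
from scipy.spatial.transform import Rotation as R
from cell import telemetry,cams,env
def pose(name,o=None):
    c=cams.calibration(name)
    if name!="wrist": return c["K"],R.from_euler("xyz",c["rotation"],degrees=True).as_matrix(),np.array(c["origin"])
    Rt=R.from_euler("xyz",o["tool_rot"],degrees=True).as_matrix(); H=c["hand_eye"]
    return c["K"],Rt@H[:3,:3],Rt@H[:3,3]+o["tool_pos"]
def onplane(P,uv,z):
    K,r,t=P; d=(np.c_[np.atleast_2d(uv),np.ones(len(np.atleast_2d(uv)))]@np.linalg.inv(K).T)@r.T
    return (t+d*((z-t[2])/d[:,2])[:,None])
def proj(P,X):
    K,r,t=P; p=(np.atleast_2d(X)-t)@r@K.T; return p[:,:2]/p[:,2:]
def tri(Pa,ua,Pb,ub):
    A=[];b=[]
    for P,u in((Pa,ua),(Pb,ub)):
        K,r,t=P;d=r@np.linalg.inv(K)@[u[0],u[1],1];d/=np.linalg.norm(d);M=np.eye(3)-np.outer(d,d);A.append(M);b.append(M@t)
    return np.linalg.lstsq(np.vstack(A),np.hstack(b),rcond=None)[0]
E
python3 - <<'E'
from h import *
T=pose("top");S=pose("side")
for n,uv,z in[("shafttop",(327,237.5),.05),("handle sq",(485.5,224.5),.072),("hub sq",(494,268),.06),("block top c",(379,228),.055),("finial",(276,242),.024),("round hub",(117,296),.06),("round handle",(152,264),.072)]:
    print(n,onplane(T,uv,z)[0].round(4))
print(tri(T,(327,237.5),S,(304,233)),tri(T,(494,266),S,(436,172)))
a=cv2.imread("pics/top.png")
c1=cv2.resize(a[185:285,260:420],None,fx=5,fy=5,interpolation=cv2.INTER_CUBIC)
c2=cv2.resize(a[210:290,460:520],None,fx=5,fy=5,interpolation=cv2.INTER_CUBIC)
c2=cv2.copyMakeBorder(c2,0,100,0,0,cv2.BORDER_CONSTANT)
im=cv2.convertScaleAbs(np.hstack([c1,c2])[:, :],alpha=1.8)
print(im.shape)
cv2.imwrite("pics/crop.png",cv2.resize(im,(800,int(im.shape[0]*800/im.shape[1]))))
E
```

```text
shafttop [ 0.5639 -0.0503  0.05  ]
handle sq [ 0.5594 -0.3313  0.072 ]
hub sq [ 0.4826 -0.3379  0.06  ]
block top c [ 0.5727 -0.145   0.055 ]
finial [0.5696 0.0433 0.024 ]
round hub [0.4859 0.3226 0.06  ]
round handle [0.5352 0.2581 0.072 ]
[ 0.56645071 -0.04785541  0.05583205] [ 0.48408764 -0.33991178  0.05914134]
(500, 1100, 3)
```

View pics/crop.png

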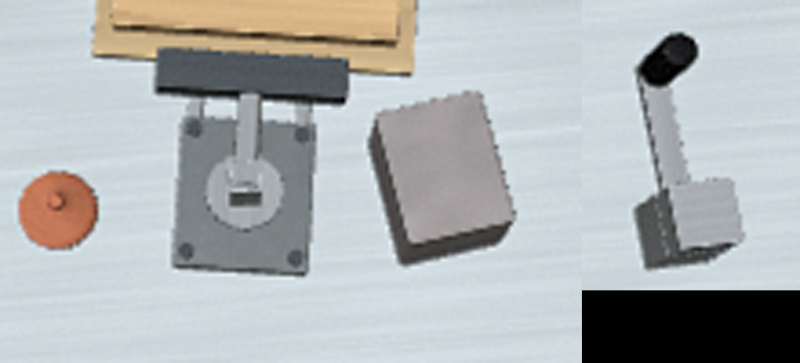

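The enlarged crop shows the block's top face, turned about 14° from the press, with its corners at crop (378,112), (481,92), (514,213) and (411,243). The square hub's top is at crop (668,182) to (743,247). The shaft's step is square to the press.

```bash
python3 - <<'E'
from h import *
T=pose("top");k=800/1100*5
A=np.array
b=A([(378,112),(481,92),(514,213),(411,243)])/k+[260,185]
h=(A([(668,182),(736,179),(743,240),(680,247)])-[582,0])/k+[460,210]
hd=(A([(684,48)])-[582,0])/k+[460,210]
p=A([(180,120),(315,122),(306,273),(174,266)])/k+[260,185]
for n,q,z in(("block",b,.055),("hub",h,.06),("handle",hd,.072),("housing",p,.012)):
    X=onplane(T,q,z)[:,:2];print(n,X.mean(0).round(4))
    if len(X)==4:
        e=X-np.roll(X,-1,0);print(np.linalg.norm(e,axis=1).round(3),np.degrees(np.arctan2(e[:,1],e[:,0])).round(1))
o=telemetry.get_obs()
Rt=R.from_euler("xyz",o["tool_rot"],degrees=True).as_matrix()
print(o["tool_pos"])
for tgt in((.573,-.145,.16),):
    print((Rt.T@(A(tgt)-o["tool_pos"])*1000).round(1))
E
```

```text
block [ 0.5681 -0.1511]
[0.053 0.064 0.053 0.069] [  96.8    8.2  -78.1 -172.2]
hub [ 0.4821 -0.3384]
[0.033 0.03  0.031 0.032] [  88.    -3.   -88.2 -178.6]
handle [ 0.5615 -0.3361]
housing [ 0.5717 -0.0517]
[0.07  0.081 0.067 0.078] [ 84.5  -8.6 -97.7 173.4]
[ 0.18679697 -0.62207899  0.22157898]
[ 507.1 -345.7   62.1]
```

>>> arm_command(series="28.2 -19.2 2 0 0;28.2 -19.2 2 0 0;28.2 -19.2 2 0 0;28.2 -19.2 2 0 0;28.2 -19.2 2 0 0;28.2 -19.2 2 0 0;28.2 -19.2 2 0 0;28.2 -19.2 2 0 0;28.2 -19.2 2 0 0;28.2 -19.2 2 0 0;28.2 -19.2 2 0 0;28.2 -19.2 2 0 0;28.2 -19.2 2 0 0;28.2 -19.2 2 0 0;28.2 -19.2 2 0 0;28.2 -19.2 2 0 0;28.2 -19.2 2 0 0;28.2 -19.2 2 0 0;0 0 0 0.067 0;0 0 0 0.067 0", squeeze=15)

```text
time_s: 1.77
tool_pos: [0.5746, -0.142, 0.1857]
tool_rot: [-179.9, 0.0, 9.2]
force: [0.0, -1.0, -0.1]
grip_width: 0.0869
grasp_force: 0.0
```

```bash
python3 - <<'E'
from h import *
o=telemetry.get_obs();w=cams.read_camera("wrist")
np.save("w1.npy",np.r_[o["tool_pos"],o["tool_rot"]])
print(o["time_s"],o["tool_pos"],o["tool_rot"],o["qpos"].round(0))
cv2.imwrite("pics/w1.png",cv2.convertScaleAbs(w,alpha=1.6))
E
```

```text
1.7667 [ 0.57457637 -0.1419981   0.18572739] [-1.79886915e+02  3.24745349e-02  9.17993290e+00] [ 35.  15. -27.  94.   7.  73. -75.]
```

View pics/w1.png

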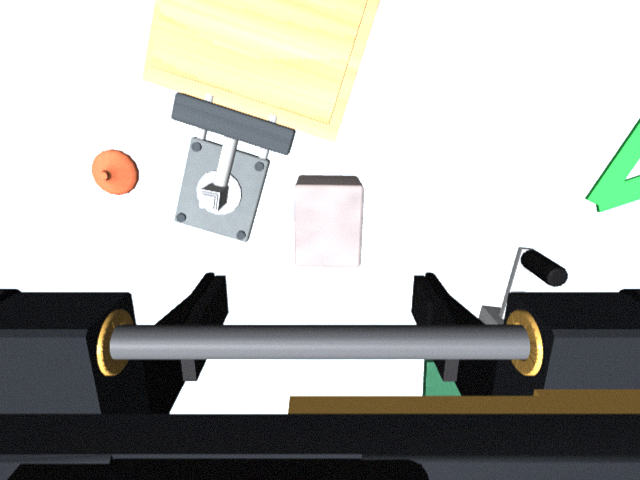

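The wrist view shows the block square to the fingers, its top spanning about (296-362, 187-265). It also shows the collar centre at about (218,192), the shaft top at about (211,197), and housing corners (193,139), (268,159), (249,242) and (176,221).

```bash
python3 - <<'E'
from h import *
v=np.load("w1.npy");o=dict(tool_pos=v[:3],tool_rot=v[3:]);W=pose("wrist",o)
def rect(n,q,z):
    X=onplane(W,q,z)[:,:2];e=X-np.roll(X,-1,0);print(n,X.mean(0).round(4),np.linalg.norm(e,axis=1).round(3),np.degrees(np.arctan2(e[:,1],e[:,0])).round(1))
rect("block",[(295,187),(362,187),(360,265),(296,265)],.055)
rect("housing",[(193,139),(268,159),(249,242),(176,221)],.012)
print("collar",onplane(W,(219,192),.016),"finial",onplane(W,(115,172),.012))
im=cv2.imread("pics/w1.png")[150:240,170:260]
w=cams.read_camera("wrist")[150:240,170:260]
cv2.imwrite("pics/w1c.png",cv2.resize(w,None,fx=6,fy=6,interpolation=cv2.INTER_CUBIC))
E
```

```text
block [ 0.57   -0.1482] [0.052 0.065 0.053 0.065] [  99.2    9.6  -80.7 -171.2]
housing [ 0.575  -0.0513] [0.066 0.079 0.069 0.077] [ 84.3  -6.  -97.9 172. ]
collar [[ 0.57531019 -0.05008007  0.016     ]] finial [[0.57753019 0.04300057 0.012     ]]
```

View pics/w1c.png

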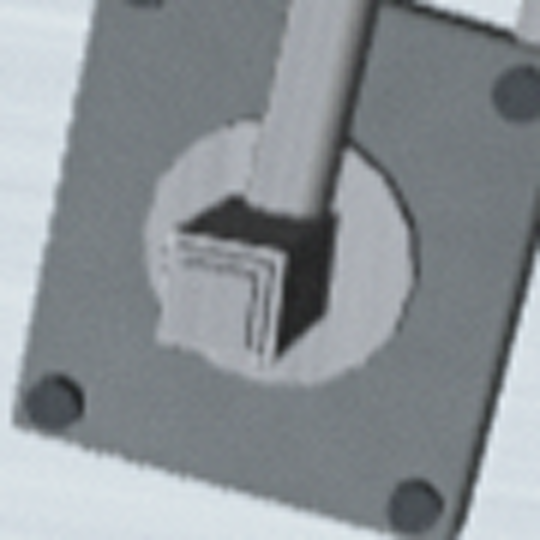

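>>> arm_command(series="-3 3 20 0 0;-2.6 3.2 24 0 0;0 0 30 0 0;0 0 30 0 0;0 0 30 0 0;0 0 20 0 0;0 0 9 0 0;0 0 0 0 0;0 0 0 0 255;0 0 0 0 255;0 0 0 0 255;0 0 0 0 255;0 0 0 0 255;0 0 0 0 255", squeeze=15)

```text
time_s: 3.03
tool_pos: [0.5695, -0.1515, 0.0243]
tool_rot: [-180.0, -0.1, 9.1]
force: [-0.9, 3.7, 2.9]
grip_width: 0.0549
grasp_force: 2.6
```

```bash
python3 - <<'E'
from h import *
v=np.load("w1.npy");o=dict(tool_pos=v[:3],tool_rot=v[3:]);W=pose("wrist",o)
q=np.array([(175,232),(288,255),(272,365),(155,340)])/6+[170,150]
X=onplane(W,q,.046)[:,:2];e=X-np.roll(X,-1,0);print(X.mean(0).round(4),np.linalg.norm(e,axis=1).round(4),np.degrees(np.arctan2(e[:,1],e[:,0])).round(1))
q=np.array([(282,250)])/6+[170,150];print("collar",onplane(W,q,.016))
o=telemetry.get_obs();print(o["time_s"],o["tool_pos"],o["grip_width"],o["grasp_force"],o["force"])
E
```

```text
[ 0.5745 -0.0482] [0.0152 0.0156 0.016  0.0154] [ 87.4  -3.3 -93.4 173.8]
collar [[ 0.5753301  -0.04830807  0.016     ]]
3.0333 [ 0.56951775 -0.15154342  0.02431906] 0.05489357426110437 2.568531489232555 [-0.85483905  3.71651132  2.90773402]
```

>>> arm_command(series="0 0 0 0 255;0 0 0 0 255;0 5 0 0 255;0 10 0 0 255;0 10 0 0 255;0 10 0 0 255;0 10 0 0 255;0 10 0 0 255;0 10 0 0 255;0 10 0 0 255;0 7 0 0 255;0 3 0 0 255;0 0 0 0 255;0 0 0 0 0;0 0 0 0 0;0 0 0 0 0;0 0 0 0 0", squeeze=15)

```text
time_s: 4.45
tool_pos: [0.582, -0.237, 0.0231]
tool_rot: [180.0, 0.0, 9.0]
force: [-0.2, -0.4, -0.5]
grip_width: 0.0737
grasp_force: 0.0
```

>>> arm_command(series="0 0 -5 0 0;0 0 -26 0 0;0 0 -34 0 0;0 0 -34 0 0;0 0 -34 0 0;-28 21 -34 0 0;-28 21 0 0 0;-28 21 0 0 0;-28 21 0 0 0;0 0 0 0.08 0;0 0 0 0.077 0;0 0 0 0 0")

```text
time_s: 5.45
tool_pos: [0.4879, -0.3343, 0.1861]
tool_rot: [180.0, -0.0, -0.2]
force: [-0.2, -0.3, -0.5]
grip_width: 0.0871
grasp_force: 0.0
```

```bash
python3 - <<'E'
from h import *
o=telemetry.get_obs();w=cams.read_camera("wrist")
np.save("w2.npy",np.r_[o["tool_pos"],o["tool_rot"]])
print(o["time_s"],o["tool_pos"],o["tool_rot"],o["qpos"].round(0))
cv2.imwrite("pics/w2.png",cv2.resize(w[120:345,200:500],None,fx=2.6,fy=2.6,interpolation=cv2.INTER_CUBIC))
E
```

```text
5.45 [ 0.48792443 -0.33428372  0.18606586] [ 1.79962319e+02 -1.50103207e-02 -1.73592209e-01] [ 49.  14. -20.  94.   5.  73. -62.]
```

View pics/w2.png

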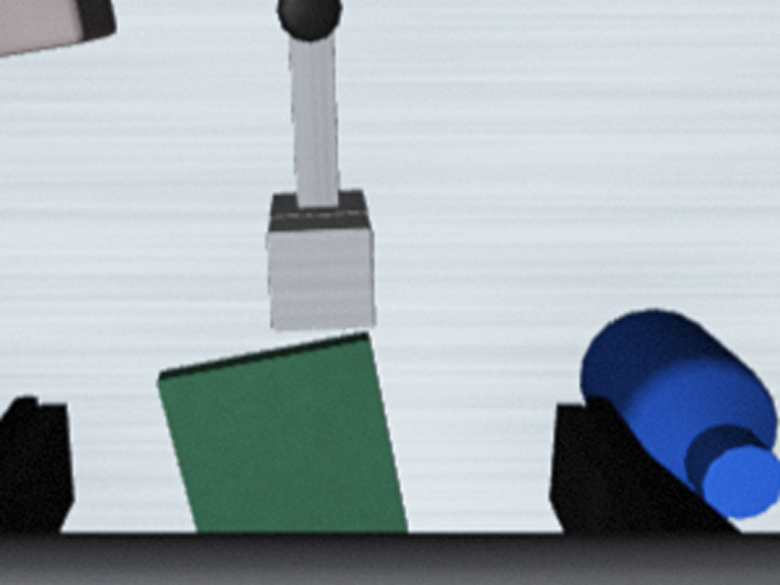

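```bash
python3 - <<'E'
from h import *
v=np.load("w2.npy");o=dict(tool_pos=v[:3],tool_rot=v[3:]);W=pose("wrist",o)
f=lambda q:np.array(q)/2.6+[200,120]
X=onplane(W,f([(268,230),(374,230),(375,328),(270,329)]),.06)[:,:2];e=X-np.roll(X,-1,0);print(X.mean(0).round(4),np.linalg.norm(e,axis=1).round(4),np.degrees(np.arctan2(e[:,1],e[:,0])).round(1))
h=onplane(W,f([(310,8)]),.072)[0];print(h,np.degrees(np.arctan2(*(h[:2]-X.mean(0))[::-1])),np.linalg.norm(h[:2]-X.mean(0)))
T=pose("top")
print("bottle base",onplane(T,[(544,300),(556,310),(553,297)],0).round(3), onplane(T,[(576,291)],.1).round(3))
print("bottle wrist", onplane(W,f([(583,375),(650,310),(640,385)]),0).round(3))
E
```

```text
[ 0.4833 -0.3363] [0.0317 0.031  0.0324 0.0313] [  89.8    1.5  -89.6 -179.8]
[ 0.56295701 -0.33301016  0.072     ] 2.384406585296301 0.07976809576086383
bottle base [[ 0.426 -0.441  0.   ]
 [ 0.406 -0.46   0.   ]
 [ 0.43  -0.459  0.   ]] [[ 0.426 -0.454  0.1  ]]
bottle wrist [[ 0.428 -0.436  0.   ]
 [ 0.454 -0.459  0.   ]
 [ 0.424 -0.458  0.   ]]
```

>>> arm_command(series="-4.6 2 20 -0.018 0;0 0 30 0 0;0 0 30 0 0;0 0 30 0 0;0 0 28 0 0;0 0 15 0 0;0 0 5 0 0;0 0 0 0 0;0 0 0 0 255;0 0 0 0 255;0 0 0 0 255;0 0 0 0 255;0 0 0 0 255;0 0 0 0 255;0 0 0 0 255;0 0 0 0 255;0 0 0 0 255;0 0 0 0 255", squeeze=40)

```text
time_s: 7.0
tool_pos: [0.4839, -0.3359, 0.0277]
tool_rot: [180.0, 0.0, 1.1]
force: [0.0, -1.1, 0.6]
grip_width: 0.0318
grasp_force: 40.0
```

>>> arm_command(series="0 0 -10 0 255;0 0 -25 0 255;0 0 -30 0 255;4 -12 -25 0 255;9.2 -27.4 0 0 255;9.2 -27.4 0 0 255;9.2 -27.4 0 0 255;9.2 -27.4 0 0 255;9.2 -27.4 0 0 255;9.2 -27.4 0 0 255;9.2 -27.4 0 0 255;9.2 -27.4 0 0 255;9.2 -27.4 0 0 255;9.2 -27.4 0 0 255;0 0 0 0.045 255;0 0 0 0.045 255;0 0 0 0 255;0 0 0 0 255")

```text
time_s: 8.5
tool_pos: [0.574, -0.0477, 0.1173]
tool_rot: [180.0, 0.1, -4.0]
force: [0.0, 0.7, -4.3]
grip_width: 0.0317
grasp_force: 40.0
```

```bash
python3 - <<'E'
from h import *
o=telemetry.get_obs();print(o["time_s"],o["tool_pos"],o["tool_rot"],o["force"],o["grip_width"],o["qpos"].round(0))
b=cams.read_camera("side");w=cams.read_camera("wrist")
S=pose("side");W=pose("wrist",o)
print(proj(S,[(.575,-.0485,.05),(.575,-.0485,.016)]), proj(W,[(.575,-.0485,.05)]))
i=np.hstack([cv2.resize(b[130:300,230:400],(390,390),interpolation=cv2.INTER_CUBIC),cv2.resize(w[60:320,190:450],(390,390))])
cv2.imwrite("pics/s2.png",i)
E
```

```text
8.5 [ 0.57402362 -0.04767253  0.11725365] [ 1.79991157e+02  7.49722192e-02 -4.01308470e+00] [ 0.02189049  0.68756663 -4.28448308] 0.0317155924244696 [ 28.  16. -29. 100.   9.  66. -99.]
[[303.2634916  233.30784216]
 [303.63970535 245.39683865]] [[322.7758314  244.91718882]]
```

View pics/s2.png

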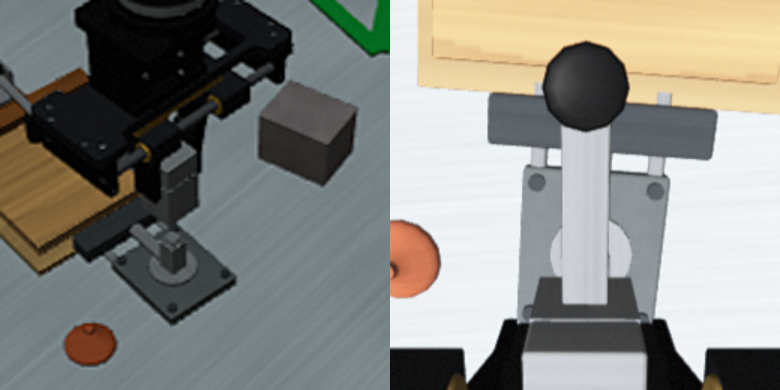

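>>> arm_command(series="0.5 0.5 15 0 255;0 0 15 0 255;0 0 6 0 255;0 0 3 0 255;0 0 3 0 255;0 0 3 0 255;0 0 2 0 255;0 0 2 0 255;0 0 0 0 255")

```text
time_s: 9.35
tool_pos: [0.5763, -0.0484, 0.0727]
tool_rot: [179.9, -0.1, -4.1]
force: [-6.7, -0.4, 15.4]
grip_width: 0.0319
grasp_force: 40.0
```

>>> arm_command(series="0 0 -2 0 255;-1 0 0 0 255;-1 0 0 0 255;0 0 2 0 255;0 0 0 0 255")

```text
time_s: 9.77
tool_pos: [0.5761, -0.0484, 0.0727]
tool_rot: [179.9, -0.4, -4.1]
force: [-3.3, -0.9, 15.9]
grip_width: 0.0316
grasp_force: 40.0
```

>>> arm_command(series="0 0 -4 0 255;0 0 -4 0 255;0 0 0 0 255;0 0 0 0 255")

```text
time_s: 10.1
tool_pos: [0.5728, -0.0479, 0.0761]
tool_rot: [-180.0, 0.0, -4.1]
force: [-0.1, -0.2, -4.8]
grip_width: 0.0314
grasp_force: 40.0
```

```bash
python3 - <<'E'
from h import *
o=telemetry.get_obs();print(o["time_s"],o["tool_pos"],o["tool_rot"],o["force"],o["wrist_torque"])
w=cams.read_camera("wrist");b=cams.read_camera("side")
i=np.hstack([cv2.resize(b[170:270,250:350],(390,390),interpolation=cv2.INTER_CUBIC),cv2.resize(w[60:320,190:450],(390,390))])
cv2.imwrite("pics/s3.png",cv2.convertScaleAbs(i,alpha=1.3))
E
```

```text
10.1 [ 0.5728011 -0.0478808  0.0761046] [-1.79988895e+02  3.13896877e-02 -4.07738809e+00] [-0.06538141 -0.19729752 -4.77458524] [0.04968896 0.05647883 0.03822281]
```

View pics/s3.png

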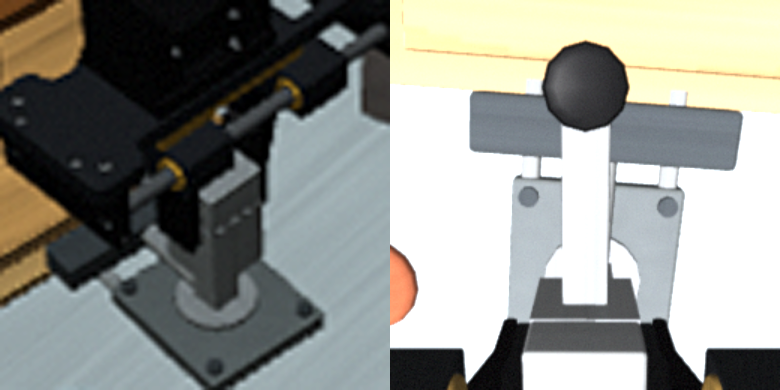

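The side crop shows the crank upright in the grip with its mouth just at the shaft top. The wrist crop shows the handle at crop (587,86), and the housing's front corners at (517,178) and (683,192).

```bash
python3 - <<'E'
from h import *
o=telemetry.get_obs();W=pose("wrist",o);w=cams.read_camera("wrist")
f=lambda q:(np.array(q)-[390,0])/1.5+[190,60]
h=onplane(W,f([(587,86)]),.0761-.0277+.072)[0];print("handle",h, "hub", h[:2]-.08*np.array([np.cos(np.radians(-4.1)),np.sin(np.radians(-4.1))]))
X=onplane(W,f([(516,178),(683,191)]),.012)[:,:2];d=X[1]-X[0];n=np.array([d[1],-d[0]])/np.linalg.norm(d)
print(X,np.linalg.norm(d),np.degrees(np.arctan2(-d[0],-d[1])) ,X.mean(0)+.04*n,X.mean(0)-.04*n)
cv2.imwrite("pics/w4.png",cv2.resize(w[160:280,260:380],None,fx=5,fy=5,interpolation=cv2.INTER_CUBIC))
E
```

```text
handle [ 0.65198652 -0.05282178  0.1204    ] hub [ 0.57219126 -0.04710198]
[[ 0.61836992 -0.02263558]
 [ 0.60846782 -0.08860998]] 0.06671336196899003 8.535813194348139 [ 0.57386194 -0.04968568] [ 0.6529758  -0.06155988]
```

View pics/w4.png

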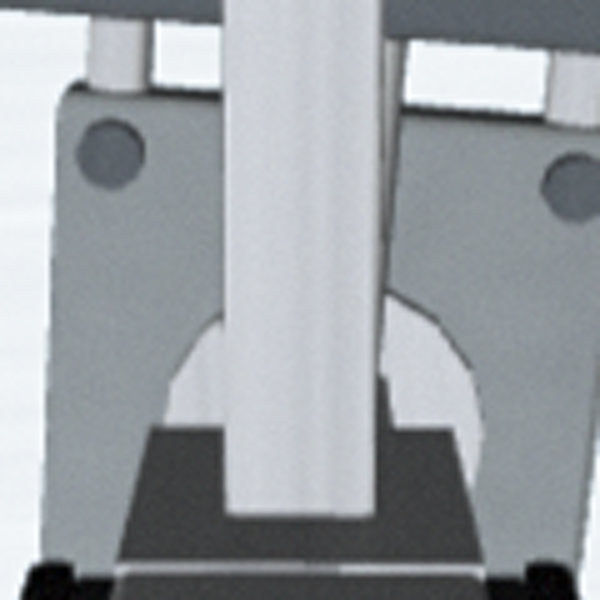

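The close-up shows the collar's arc centred near column 324 and the hub near column 301. The hub is therefore about 2.6 mm short towards tool +y.

>>> arm_command(series="0.5 2.5 0 0 255;0 0 2 0 255;0 0 2 0 255;0 0 2 0 255;0 0 2 0 255;0 0 2 0 255;0 0 0 0 255")

```text
time_s: 10.83
tool_pos: [0.5745, -0.0506, 0.0664]
tool_rot: [-180.0, -0.1, -4.1]
force: [3.3, -0.0, -4.5]
grip_width: 0.0318
grasp_force: 40.0
```

>>> arm_command(series="0.5 0 4 0 255;0 0 4 0 255;0 0 4 0 255;0 0 4 0 255;0 0 3 0 255;0 0 2 0 255;0 0 2 0 255;0 0 1 0 255;0 0 0 0 255")

```text
time_s: 11.58
tool_pos: [0.5746, -0.0506, 0.0436]
tool_rot: [180.0, -0.1, -4.1]
force: [2.2, -0.2, 3.6]
grip_width: 0.0319
grasp_force: 40.0
```

>>> arm_command(series="0 0 0 0 0;0 0 0 0 0;0 0 0 0 0;0 0 0 0 0;0 0 -3 0 0;0 0 -4 0 0;14 0 0 0 0;22 0 0 0 0;22 0 0 0 0;16 0 0 0 0;6 0 0 0 0;0 0 0 0 0;0 0 0 0 255;0 0 0 0 255;0 0 0 0 255;0 0 0 0 255;0 0 0 0 255;0 0 0 0 255;0 0 0 0 255", squeeze=10)

```text
time_s: 13.17
tool_pos: [0.6536, -0.0563, 0.0497]
tool_rot: [180.0, -0.0, -4.1]
force: [-0.9, -0.2, -0.3]
grip_width: 0.0487
grasp_force: 0.0
```

>>> arm_command(series="0 0 0 0 255;0 0 0 0 255;0 0 0 0 255;0 0 0 0 255;0 0 0 0 255;-1 12.5 0 0 255;-2.9 12.2 0 0 255;-4.8 11.6 0 0 255;-6.6 10.7 0 0 255;-8.2 9.6 0 0 255;-9.6 8.2 0 0 255;-10.7 6.6 0 0 255;-11.6 4.8 0 0 255;-12.2 2.9 0 0 255;-12.5 1 0 0 255;0 0 0 0 255", squeeze=15)

```text
time_s: 14.5
tool_pos: [0.5654, -0.1306, 0.0493]
tool_rot: [180.0, 0.1, -4.1]
force: [1.4, 3.5, -2.9]
grip_width: 0.0177
grasp_force: 15.0
```

>>> arm_command(series="-12.5 -1 0 0 255;-12.2 -2.9 0 0 255;-11.6 -4.8 0 0 255;-10.7 -6.6 0 0 255;-9.6 -8.2 0 0 255;-8.2 -9.6 0 0 255;-6.6 -10.7 0 0 255;-4.8 -11.6 0 0 255;-2.9 -12.2 0 0 255;-1 -12.5 0 0 255;1 -12.5 0 0 255;2.9 -12.2 0 0 255;4.8 -11.6 0 0 255;6.6 -10.7 0 0 255;8.2 -9.6 0 0 255;9.6 -8.2 0 0 255;10.7 -6.6 0 0 255;11.6 -4.8 0 0 255;12.2 -2.9 0 0 255;12.5 -1 0 0 255")

```text
time_s: 16.17
tool_pos: [0.5762, 0.0288, 0.0476]
tool_rot: [179.9, 0.4, -4.1]
force: [-3.8, 0.9, -4.0]
grip_width: 0.0175
grasp_force: 15.0
```

```bash
python3 - <<'E'
from h import *
o=telemetry.get_obs();print(o["time_s"],o["tool_pos"],o["force"],o["wrist_torque"],o["qpos"].round(0),o["grip_width"])
c=np.array([.5742,-.0502]);d=o["tool_pos"][:2]-c;print(np.linalg.norm(d),np.degrees(np.arctan2(d[1],d[0])))
E
```

```text
16.1667 [0.57620704 0.02884513 0.04759075] [-3.81344549  0.87486443 -3.95124234] [ 0.41515461  0.68597463 -0.16219011] [  22.   22.  -32.  103.   13.   59. -110.] 0.01749778422659528
0.0790706023929819 88.54551045725421
```

>>> arm_command(series="12.5 1 0 0 255;12.2 2.9 0 0 255;11.6 4.8 0 0 255;10.7 6.6 0 0 255;9.6 8.2 0 0 255;8.2 9.6 0 0 255;6.6 10.7 0 0 255;4.8 11.6 0 0 255;2.9 12.2 0 0 255;1 12.5 0 0 255;-1 12.5 0 0 255;-2.9 12.2 0 0 255;-4.8 11.6 0 0 255;-6.6 10.7 0 0 255;-8.2 9.6 0 0 255;-9.6 8.2 0 0 255;-10.7 6.6 0 0 255;-11.6 4.8 0 0 255;-12.2 2.9 0 0 255;-12.5 1 0 0 255")

```text
time_s: 17.83
tool_pos: [0.5663, -0.1302, 0.0488]
tool_rot: [-179.9, 0.1, -4.1]
force: [4.5, 6.5, -9.1]
grip_width: 0.0176
grasp_force: 15.0
```

>>> arm_command(series="-12.5 -1 0 0 255;-12.2 -2.9 0 0 255;-11.6 -4.8 0 0 255;-10.7 -6.6 0 0 255;-9.6 -8.2 0 0 255;-8.2 -9.6 0 0 255;-6.6 -10.7 0 0 255;-4.8 -11.6 0 0 255;-2.9 -12.2 0 0 255;-1 -12.5 0 0 255;1 -12.5 0 0 255;2.9 -12.2 0 0 255;4.8 -11.6 0 0 255;6.6 -10.7 0 0 255;8.2 -9.6 0 0 255;9.6 -8.2 0 0 255;10.7 -6.6 0 0 255;11.6 -4.8 0 0 255;12.2 -2.9 0 0 255;12.5 -1 0 0 255")

```text
time_s: 19.5
tool_pos: [0.5777, 0.029, 0.0486]
tool_rot: [179.9, 0.3, -4.1]
force: [-4.0, -2.0, -0.7]
grip_width: 0.0172
grasp_force: 15.0
```

```bash
python3 - <<'E'
from h import *
o=telemetry.get_obs();print(o["time_s"],o["tool_pos"],o["force"],o["grip_width"])
c=np.array([.5742,-.0502]);d=o["tool_pos"][:2]-c;print(np.linalg.norm(d),np.degrees(np.arctan2(d[1],d[0])))
E
```

```text
19.5 [0.57765603 0.02896755 0.04861458] [-4.03243596 -2.04578654 -0.71089705] 0.01718692413816916
0.07924295248532841 87.50036424164999
```

>>> arm_command(series="12.5 1 0 0 255;12.2 2.9 0 0 255;11.6 4.8 0 0 255;10.7 6.6 0 0 255;9.6 8.2 0 0 255;8.2 9.6 0 0 255;3.6 5.2 0 0 255;3 5.5 0 0 255;0 0 0 0 255")

```text
time_s: 20.25
tool_pos: [0.6545, -0.0134, 0.0519]
tool_rot: [-179.4, -0.8, -4.0]
force: [12.5, 8.1, -4.0]
grip_width: 0.0162
grasp_force: 15.9
```

```bash
python3 - <<'E'
from h import *
o=telemetry.get_obs();print(o["tool_pos"],o["tool_rot"],o["force"],o["wrist_torque"])
b=cams.read_camera("side");w=cams.read_camera("wrist");t=cams.read_camera("top")
i=np.hstack([cv2.resize(b[150:290,210:350],(400,400),interpolation=cv2.INTER_CUBIC),cv2.resize(w[60:460,120:520],(400,400))])
cv2.imwrite("pics/s5.png",cv2.convertScaleAbs(i,alpha=1.3));cv2.imwrite("pics/t5.png",t)
E
```

```text
[ 0.65454277 -0.01337603  0.05192693] [-179.42435118   -0.79258194   -3.98340719] [12.53074447  8.05897692 -3.95760312] [ 2.21525588 -2.87847991 -0.20383683]
```

View pics/s5.png

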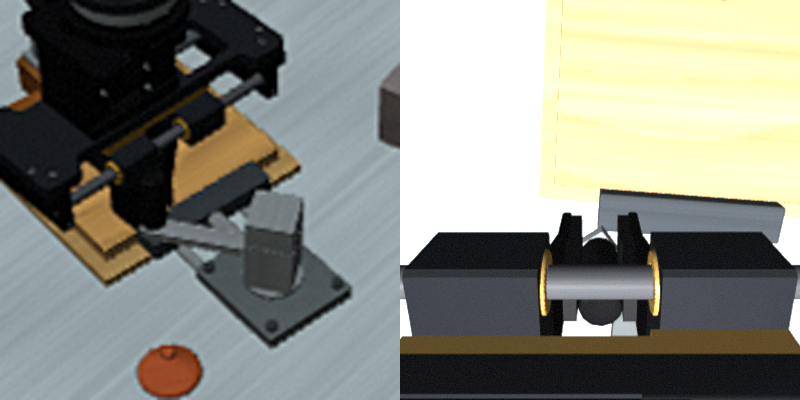

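```bash
python3 - <<'E'
from h import *
o=telemetry.get_obs();W=pose("wrist",o);Rt=R.from_euler("xyz",o["tool_rot"],degrees=True).as_matrix()
for dx in(-.01,-.005,0,.005):
    p=proj(W,[Rt@[dx,0,0]+[*o["tool_pos"][:2],z] for z in(.044,.088)]);print(dx,(p-[120-400,60]).round(0).tolist())
# top view: look for jaw / hub in top image via dark mask between shaft region
T=pose("top")
t=cv2.imread("pics/t5.png");t0=cv2.imread("pics/top.png")
for n,im in(("start",t0),("now",t)):
    m=cv2.inRange(im,(30,30,30),(75,72,70))[185:225,285:370]
    k=cv2.connectedComponentsWithStats(m);i=1+np.argmax(k[2][1:,4]);print(n,k[2][i],k[3][i].round(1))
    g=im[185:230,318:326].mean(axis=(1,2));print(g.round(0).astype(int).tolist())
E
```

```text
-0.01 [[602.0, 245.0], [602.0, 298.0]]
-0.005 [[602.0, 236.0], [602.0, 287.0]]
0 [[602.0, 227.0], [602.0, 276.0]]
0.005 [[602.0, 217.0], [602.0, 264.0]]
start [ 15  13  61  27 692] [45.4 22. ]
[98, 99, 101, 101, 100, 99, 98, 91, 64, 38, 75, 96, 96, 94, 53, 47, 48, 48, 46, 47, 49, 49, 49, 49, 48, 9, 34, 92, 121, 120, 118, 115, 94, 67, 70, 73, 71, 72, 72, 70, 71, 72, 73, 80, 82]
now [   0    0   50   40 1025] [27.9 18.6]
[66, 66, 66, 65, 66, 65, 65, 65, 65, 64, 64, 64, 64, 64, 63, 64, 63, 63, 62, 62, 63, 62, 61, 62, 61, 61, 61, 60, 60, 60, 60, 60, 59, 59, 59, 58, 57, 58, 57, 57, 57, 56, 56, 55, 55]
```

The side crop shows the crank seated with the jaw nearly at the wall. In the wrist crop the handle (600, rows 240-325) has slid about 12 mm to the pads' edge. I'll open, turn the fingers tangential, regrip and push on.

>>> arm_command(series="0 0 0 0 0;0 0 0 0 0;0 0 0 0 0;0 0 0 0 0;0 0 0 0 0;0 0 0 -0.112 0;0 0 0 -0.112 0;0 0 0 -0.112 0;0 0 0 -0.112 0;0 0 0 -0.112 0;2.5 -6.8 0 0 0;0 0 0 0 0;0 0 0 0 0")

```text
time_s: 21.48
tool_pos: [0.6463, -0.0117, 0.0494]
tool_rot: [-180.0, 0.0, 27.9]
force: [-0.1, -0.0, -0.5]
grip_width: 0.086
grasp_force: 0.0
```

```bash
python3 - <<'E'
from h import *
o=telemetry.get_obs();print(o["time_s"],o["tool_pos"],o["tool_rot"],o["force"])
W=pose("wrist",o);w=cams.read_camera("wrist")
cv2.imwrite("pics/w6.png",w)
def comps(m,n,a=150):
    k=cv2.connectedComponentsWithStats(m)
    for i in range(1,k[0]):
        if k[2][i,4]>a:print(n,k[2][i],k[3][i].round(0))
hsv=cv2.cvtColor(w,cv2.COLOR_BGR2HSV)
comps(((hsv[...,2]<45)&(np.arange(480)[:,None]<420)).astype(np.uint8),"dark")
comps(cv2.inRange(hsv,(8,60,60),(30,255,255)),"wood",800)
comps(cv2.inRange(hsv,(90,20,50),(125,140,105)),"jaw?",150)
print(proj(W,[(.6448,-.0126,.088),(.6448,-.0126,.044)]))
E
```

```text
21.4833 [ 0.64627222 -0.01169853  0.04944552] [-1.79984518e+02  2.64514207e-02  2.78951045e+01] [-0.12233431 -0.04220512 -0.52663915]
dark [ 539  112   73   42 1898] [568. 131.]
dark [    0   241   640   179 29374] [307. 342.]
wood [  276     0   364   326 70449] [471. 168.]
wood [ 508    0  132  101 7169] [591.  37.]
wood [ 148  282   49   43 1125] [168. 300.]
wood [ 504  311   37   65 1173] [526. 343.]
wood [ 285  389  355   25 7059] [476. 403.]
jaw? [ 320  247   95   78 3488] [369. 288.]
jaw? [   0  337  103   76 5833] [ 48. 375.]
jaw? [ 542  337   98   52 3081] [592. 363.]
jaw? [ 416  460  224   20 2774] [519. 470.]
[[322.7376821  346.54943536]
 [322.05664944 293.60550634]]
```

>>> arm_command(series="0 0 0 0 255;0 0 0 0 255;0 0 0 0 255;0 0 0 0 255;0 0 0 0 255;0 0 0 0 255;0 0 0 0 255;0 0 0 0 255;0 0 0 0 255;0 0 0 0 255;0 0 0 0 255;0 0 0 0 255;0 0 0 0 255", squeeze=25)

```text
time_s: 22.62
tool_pos: [0.6466, -0.0118, 0.0496]
tool_rot: [-180.0, -0.0, 28.0]
force: [-0.3, 0.5, 0.6]
grip_width: 0.0177
grasp_force: 25.0
```

>>> arm_command(series="-0.1 4.8 0 0.06 255;-0.1 4.8 0 0.06 255;-0.1 4.8 0 0.06 255;0 0 0 0 255")

```text
time_s: 22.95
tool_pos: [0.6526, -0.0261, 0.0495]
tool_rot: [180.0, -0.0, 17.5]
force: [-0.9, 0.5, -0.0]
grip_width: 0.0173
grasp_force: 25.0
```

>>> arm_command(series="-0.1 4.8 0 0.06 255;-0.1 4.8 0 0.06 255;-0.1 4.8 0 0.06 255;0 0 0 0 255")

```text
time_s: 23.28
tool_pos: [0.6558, -0.0402, 0.0496]
tool_rot: [180.0, -0.0, 7.3]
force: [-0.2, 0.8, -0.8]
grip_width: 0.0174
grasp_force: 25.0
```

>>> arm_command(series="-0.1 4.8 0 0.06 255;-0.1 4.8 0 0.06 255;0 0 0 0 255")

```text
time_s: 23.53
tool_pos: [0.6565, -0.0497, 0.0496]
tool_rot: [180.0, -0.0, 0.5]
force: [1.0, 0.6, -0.2]
grip_width: 0.0172
grasp_force: 25.0
```

>>> arm_command(series="-0.1 4.8 0 0.06 255;-0.1 4.8 0 0.06 255;0 0 0 0 255")

```text
time_s: 23.78
tool_pos: [0.656, -0.0593, 0.0496]
tool_rot: [180.0, -0.0, -6.3]
force: [1.2, -0.0, 0.1]
grip_width: 0.0171
grasp_force: 25.0
```

>>> arm_command(series="-0.1 4.8 0 0.06 255;-0.1 4.8 0 0.06 255;0 0 0 0 255")

```text
time_s: 24.03
tool_pos: [0.6548, -0.0669, 0.0497]
tool_rot: [-179.9, -0.0, -13.1]
force: [1.6, 2.4, -1.2]
grip_width: 0.017
grasp_force: 25.0
```

>>> arm_command(series="-0.1 3.2 0 0.04 255;0 0 0 0 255;0 0 0 0 255")

```text
time_s: 24.28
tool_pos: [0.6544, -0.0677, 0.0498]
tool_rot: [-179.8, -0.1, -15.1]
force: [2.2, 4.4, -0.6]
grip_width: 0.0173
grasp_force: 25.0
```

>>> arm_command(series="-0.1 3.2 0 0.04 255;0 0 0 0 255;0 0 0 0 255")

```text
time_s: 24.53
tool_pos: [0.6538, -0.0688, 0.0499]
tool_rot: [-179.7, -0.0, -17.4]
force: [2.9, 7.1, -0.2]
grip_width: 0.0175
grasp_force: 25.0
```

>>> arm_command(series="0 3.2 0 0 255;0 0 0 0 255;0 3 0 0 255;0 0 0 0 255;0 0 0 0 255")

```text
time_s: 24.95
tool_pos: [0.6533, -0.0701, 0.0502]
tool_rot: [-179.3, -0.1, -17.3]
force: [6.0, 13.5, -3.3]
grip_width: 0.0174
grasp_force: 25.0
```

>>> arm_command(series="0 -3 0 0 255;0 -3 0 0 255;0 -2 0 0 255;0 0 0 0 0;0 0 0 0 0;0 0 0 0 0;0 0 0 0 0;0 0 0 0 0;0 0 -10 0 0;0 0 -25 0 0;0 0 -30 0 0;0 0 -30 0 0;-20 0 -30 0 0;-30 0 -10 0 0;-30 0 0 0 0;-30 0 0 0 0;0 0 0 0 0")

```text
time_s: 26.37
tool_pos: [0.5436, -0.0372, 0.1853]
tool_rot: [179.8, 0.1, -17.7]
force: [-0.4, 0.5, -0.9]
grip_width: 0.0868
grasp_force: 0.0
```

```bash
python3 - <<'E'
from h import *
o=telemetry.get_obs();print(o["time_s"],o["tool_pos"],o["tool_rot"],o["force"])
W=pose("wrist",o);w=cams.read_camera("wrist");cv2.imwrite("pics/w7.png",w)
hsv=cv2.cvtColor(w,cv2.COLOR_BGR2HSV)
def comps(m,n,a=150):
    k=cv2.connectedComponentsWithStats(m)
    for i in range(1,k[0]):
        if k[2][i,4]>a:print(n,k[2][i],k[3][i].round(0))
comps((hsv[...,2]<40).astype(np.uint8)[:270],"dark")
comps(cv2.inRange(hsv,(8,60,60),(30,255,255))[:270],"wood",500)
comps(cv2.inRange(hsv,(0,100,60),(9,255,255))[:270],"copper",200)
a=np.radians(-13);h=np.array([.575+.08*np.cos(a),-.05+.08*np.sin(a)])
print("exp handle top seated",proj(W,[(*h,.088)]),"4mm up",proj(W,[(*h,.092)]),"finial",proj(W,[(.5775,.043,.012)]))
# strip along jaw->wall gap: column profile along press axis on plane z=.02
p=np.radians(-7.5);ex=np.array([np.cos(p),np.sin(p)]);ey=np.array([-ex[1],ex[0]])
for s in(-.03,.03):
    q=[np.array([.5745,-.05])+ex*r+ey*s for r in np.arange(.04,.10,.002)]
    uv=proj(W,[(*x,.02) for x in q]).round().astype(int)
    print(s,[ (int(w[v,u].mean()) if 0<=v<480 and 0<=u<640 else -1) for u,v in uv])
E
```

```text
26.3667 [ 0.54361265 -0.03724879  0.18527104] [ 1.79816856e+02  1.42693430e-01 -1.77008674e+01] [-0.36848013  0.45125889 -0.87402192]
dark [294  47  27  34 516] [309.  64.]
dark [594 219  46  23 211] [618. 231.]
wood [  187     0   223   102 15098] [293.  36.]
wood [ 200  179   44   43 1412] [222. 200.]
copper [ 201  179   44   43 1486] [222. 200.]
exp handle top seated [[314.81901775  58.46082298]] 4mm up [[314.75802014  57.55118603]] finial [[223.7514315  198.44863438]]
-0.03 [97, 111, 133, 122, 113, 130, 123, 140, 130, 120, 142, 103, 76, 76, 77, 76, 75, 76, 76, 76, 80, 72, 72, 168, 167, 169, 172, 175, 177, 176]
0.03 [110, 161, 155, 163, 157, 165, 157, 163, 155, 162, 156, 164, 57, 74, 77, 77, 76, 75, 75, 75, 77, 83, 73, 106, 167, 175, 175, 176, 175, 175]
```

>>> arm_command(series="0 30 -10 0 0;0 38 -10 0 0;0 38 -10 0 0;0 38 0 0 0;0 38 0 0 0;0 38 0 0 0;0 30 0 0 0;0 0 0 0 0")

```text
time_s: 27.08
tool_pos: [0.4684, -0.2865, 0.2149]
tool_rot: [179.7, -0.0, -18.5]
force: [-0.3, -1.0, -0.2]
grip_width: 0.0871
grasp_force: 0.0
```

```bash
python3 - <<'E'
from h import *
T=pose("top");S=pose("side")
t=cams.read_camera("top");s=cams.read_camera("side");cv2.imwrite("pics/t8.png",t);cv2.imwrite("pics/s8.png",s)
a=np.radians(-13);h=np.array([.5752+.08*np.cos(a),-.0505+.08*np.sin(a),.066])
C=[]
for P,im in((T,t),(S,s)):
    e=proj(P,[h])[0];u,v=e.round().astype(int)
    m=(im[v-18:v+18,u-18:u+18].max(2)<28).astype(np.uint8)
    k=cv2.connectedComponentsWithStats(m);i=1+np.argmax(k[2][1:,4]);c=k[3][i]+[u-18,v-18];C.append(c);print(e.round(1),k[2][i],c.round(1))
print("now",tri(T,C[0],S,C[1]))
# same for the initial scene (standing on bench -> z=.05 expected)
h=np.array([.5633,-.333,.05]);C=[]
for P,f in((T,"pics/top.png"),(S,"pics/side.png")):
    im=cv2.imread(f);e=proj(P,[h])[0];u,v=e.round().astype(int)
    m=(im[v-18:v+18,u-18:u+18].max(2)<28).astype(np.uint8)
    k=cv2.connectedComponentsWithStats(m);i=1+np.argmax(k[2][1:,4]);C.append(k[3][i]+[u-18,v-18]);print(e.round(1),k[2][i])
print("start",tri(T,C[0],S,C[1]))
# block unchanged since slide?
g=cv2.cvtColor(t,cv2.COLOR_BGR2HSV);print(proj(T,[(.583,-.236,.055)]),telemetry.get_obs()["tool_pos"])
E
```

```text
[333.  187.1] [ 12  11   9  16 104] [331.3 187.8]
[279.9 201.6] [ 12   9  10  21 163] [278.5 202.9]
now [ 0.65292876 -0.06517895  0.06477987]
[482.5 225.7] [ 12  12  15  14 131]
[400.3 159.7] [ 15   8  10  20 147]
start [ 0.56209354 -0.33444849  0.05001772]
[[428.4355248  218.65069834]] [ 0.47157283 -0.27927143  0.2148588 ]
```

```bash
python3 -c "
from cell import env
print(env.sign_off())"
```

```text
the job is handed in; nothing more can be done
None
```

The job is handed in at about 27 s. The block was slid about 85 mm clear of the swing, and the square-hubbed crank is fully seated on the shaft and was wound clockwise about two turns to a hard stop, with the jaw against the poplar wall. The finial cap is where it was and the round-hubbed crank was never touched.

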